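Couple the cake turntable's spindle to its drive

ROBOT

A 6-joint arm with a two-finger parallel gripper is mounted at the origin on the work surface. World frame = base frame: x ahead of the robot, y to its left, z up, the work surface at z = 0. Lengths are in m, angles in rad, forces in N, time in s.
With the tool pointing down it reaches from about 0.35 to 1 m from the base axis. Payload 7.1 kg.
Tool frame: the origin (TCP) lies midway between the tips of the shut fingers; the grasp point (between the pads) lies 19 mm behind it; z points along the fingers, y is the line along which they close (so a half turn about z gives the same grasp; the last joint's range is limited). The gripper opens to 85 mm and grips with 20 to 120 N. Pads are 22 mm wide; open, the fingers measure 114 mm over their backs; the gripper's body (76 mm by 85 mm) begins 54 mm behind the grasp point. The pads swing forward as they close: fully open they stand 13 mm farther back than shut.
Start: joints at [1.197, 0.423, 1.63, -0, 1.089, -0.019], TCP at [0.217, 0.586, 0.231] pointing down, gripper open.
Joint ranges: [-3, 3], [-0.9, 2.11], [0.09, 2.58], [-1.31, 4.45], [0.11, 2.69], [-2.54, 2.54]. Speed limits (rad/s): [2.39, 2.39, 3.01, 3.14, 3.14, 3.14].

INTERFACE

Orientations are given as a rotation vector (axis times angle).
In Python, from workcell import arm, optics gives the robot as it stands (arm), with the cameras (optics).
- The arm moves only by the tool jog_arm, called after ">>>" by a JSON object that holds its "method" and its "body", one argument or row to a line. Schema: {"type":"object","properties":{"segments":{"type":"object","properties":{"moves":{"type":"array","items":{"type":"array","items":{"type":"number"},"minItems":6,"maxItems":6},"minItems":1,"maxItems":8}},"additionalProperties":false,"required":["moves"]},"finger_gap":{"type":"number"},"only":{"type":"string"},"quiet":{"type":"boolean"},"lines":{"type":"string"}},"required":["segments"],"additionalProperties":false}. segments is an object whose key "moves" holds a list of rows, 1 to 8 of them, each of 6 numbers: dx, dy, dz in m, then a rotation vector rx, ry, rz in rad; each row shifts and turns the commanded pose from where the row before left it, along the tool's axes as they then stand; what a row does not reach is not made up. A row lasts 1/8 s, in which the tool goes at most 0.0625 m and 0.188 rad, less where a joint would pass 70% of its speed; a pose out of reach is approached as far as the arm can. finger_gap is the finger opening in m, set as the call begins (left out keeps the last). The fingers move at their own pace and stop on an object; the grip force is fixed at half the most. Time passes only in rows, so rows that do not move let the fingers close. The tool returns the time, the measured TCP pose, the force, the opening and the grip force at its end. only (a regular expression) keeps the lines of the reply that match it, lines (a string "A,B") keeps lines A to B, and quiet returns only ok. Input that does not fit is refused with a message, and nothing moves.
- arm.observe(): the state, without advancing time (a new reading comes with each control period).
- optics.snapshot(name): name is "scene" or "top"; returns (picture, depth): 480x640x3 uint8, blue, green, red; 480x640 float32, m along the optical axis (not along the pixel's ray), 0 where there is no reading.
- optics.get_calibration(name): a dict with "K" (3x3 intrinsics, pixels), "k1" (the pictures are not rectified: a ray, as slopes to the right and down, at radius r is drawn at 1 + k1 r^2 times it, then the intrinsics apply), "xyz" and "rotation" of the camera in the world. Camera axes: x right, y down, z forward; pixel columns grow to the right and rows downward; lengths in m; the calibration is good to about 2 mm. A picture is of the moment at which its call begins. get_calibration takes no time and is no camera call.
- arm.finish_job(): hands the job in; it is judged then, once.
The state is a dict: "t": time; "qpos": joint angles; "qd": joint speeds; "effort": joint torques, N m; "eef_pos": TCP position; "tcp_rot": TCP orientation; "contact_force": force on the tool from outside, world axes, zero at the start; "ft_torque": the same for the moment, N m; "grip_width": finger opening in m; "grasp_force": force on a finger pad.
Only numpy, scipy, OpenCV 4.12 (cv2) and the standard library are available. Lean on these libraries where they do the work, as an engineer would, in place of code of your own. Each camera call takes 0.05 s, during which the arm holds its last target. There are 200 camera calls.

TASK

Make the motorised cake turntable's drive ready: drop the coupling cartridge, bore upwards, into the pocket of the drive unit and then swing the locking lever fully shut over its corner. Then take the keyed spindle from its stand, push its foot into the cartridge's hub and turn it until the keys slip home, so that it stands upright and fully home in the hub, and keep pushing so that the sprung hub goes down more than half of its travel. Finish while still gripping the spindle and holding the hub pressed down, with the cartridge seated and the lever shut, and do not knock over or shove the cutter ring, the jar and the scraper.

Things in the scene. Friction and masses are not known exactly. Their poses are not given: they have to be found in the camera images.
- drive: Low white drive unit, fixed, 190 mm in its x, 210 mm in its y, 45 mm high, with a pocket in its top. Origin at table height under the pocket's centre (20 mm to -y of the unit's middle), axes as the pocket's. The lever's pin boss, 22 mm across, stands on it at x = -22, y = +70 mm.
- pocket (a point): Centre of the mouth of the drive unit's rectangular pocket, on its top face, 45 mm above the table. The pocket is 70 mm along its own x, 64 mm along its own y and 25 mm deep with a level floor, its rim bevelled by 3 mm; z is up.
- cartridge: Grey plastic coupling cartridge, loose block, 66 mm along its x, 60 mm along its y, 50 mm high, about 250 g, origin at the centre of its underside, z up. Fits the pocket with its x along the pocket's x (either way round), 2 mm to spare each side, and then stands 25 mm above the unit, top 70 mm above the table. A 48 mm round opening in its top holds the brass hub.
- lever (a joint): Locking lever's angle about its vertical pin, rad: 0 = fully shut (a stop), larger = open, up to 1.45; closes clockwise seen from above, stays where left (0.08 N m friction). Flat steel arm 16 mm wide, 8 mm thick, underside 27.5 mm above the unit's top: clears a seated cartridge by 2.5 mm. Shut, it points midway between pocket +x and -y, across the cartridge's +x +y corner.
- lever_handle (a point): Centre of the top end of the lever's upright round black handle, 16 mm across, standing 32 mm above the arm, 123 mm from the pin; its top is 67.5 mm above the unit's top face. Its x axis points from pin to handle.
- lever_pivot (a point): Point on the lever's vertical pin axis, at the height of the handle's top.
- stand: Fixed white stand, 85 mm square, 58 mm high, origin under its centre, with a 36 mm round hole from top to bottom. The spindle hangs in it by its collar, lower end 6 mm above the table, and lifts straight out.
- spindle: Steel spindle, loose, upright, 100 mm tall, about 300 g, origin at its lower end's centre, z up. Shaft 20 mm across to z = 52 mm (end tapered over 4 mm); a key on either side along its own x, 8 mm wide, 30 mm over both, z = 10 to 24 mm; collar 50 mm across, z = 52 to 58 mm; flat tongue to grip, z = 58 to 100 mm, 36 mm along x, 18 mm along y.
- hub_mouth (a point): Centre of the brass hub's top, 50 mm above the cartridge's underside while the hub is up; axes as the cartridge's. Its bore is 26 mm deep, 24 mm square, with a keyway through its centre 12 mm wide, 34 mm end to end. Keyway direction not reported: anywhere within 0.7 rad either side of the cartridge's x axis, seen from above or found by pressing and turning; half a turn makes no difference.
- hub (a joint): How far the hub is pressed down in the cartridge, m: 0 = up, 0.010 = fully down; spring 4.4 N to start, 10 N fully down. The spindle enters 10 mm freely, then its keys rest on the hub's top unless within about 0.12 rad of the keyway; then it goes in the full 26 mm (the hub springs up around it). The hub hardly turns (0.6 N m).
- cutter: Bystander: steel pastry cutter ring, 80 mm across, 45 mm high; origin at the centre of its underside.
- jar: Bystander: glass jar, 64 mm across, 85 mm high; origin at the centre of its underside.
- scraper: Bystander: spatula 240 mm long lying flat.

How it is judged:
On the way, in this order (a step that is already met when the one before it is completed fails the run):
1. the cartridge is seated in the pocket, the lever still open (z of cartridge in the frame of pocket below -0.022 m and horizontal distance between cartridge and pocket below 0.006 m and value of joint lever above 0.3 rad), for 0.2 s.
2. the lever is shut over the seated cartridge (value of joint lever below 0.12 rad and z of cartridge in the frame of pocket below -0.022 m), for 0.2 s.
3. the spindle is keyed fully home in the hub (z of spindle in the frame of hub_mouth below -0.022 m and horizontal distance between spindle and hub_mouth below 0.005 m), for 0.1 s.
At the end, for the whole second after the job is handed in: Cartridge in the pocket (22 mm deep, centred to 6 mm, level to 0.08 rad), lever within 0.12 rad of shut, spindle upright to 0.12 rad and keyed home (22 of 26 mm deep, centred to 5 mm), fingers gripping it (over 1.5 N), still (under 0.03 m/s), hub held pressed over 5 of its 10 mm (all of step 2 and all of step 3 and horizontal distance between cartridge and pocket below 0.006 m and angle between cartridge's own z axis and vertical below 0.08 rad and angle between spindle's own z axis and vertical below 0.12 rad and value of joint hub above 0.005 m and contact force between the fingers and spindle above 1.5 N and linear speed of spindle below 0.03 m/s); the arm keeps its last pose, push and grip.
It fails at once if the cutter ring, the jar or the scraper is shoved more than 30 mm or knocked over (distance of any of cutter, jar, scraper from where it was at the start of the episode above 0.03 m or angle between any of cutter, jar's own z axis and vertical above 0.5 rad).
It also fails if it takes over 69 s, if anything falls off the work surface, if the arm or the gripper's body presses on something with over 40 N, if the wrist force passes 120 N, or if a joint passes its speed limit or range.

## Working session

There is one attempt and no reset: what is moved stays moved. The work goes in short steps, Python scripts to look and compute and a tool call to move; the robot and the scene stay as the last step left them, time stands still between calls to the robot, and variables do not carry over. Pictures are saved under pics/ and viewed, at most 10 in all, crops included, and the job is handed in when it is done.

```bash
ls; mkdir -p pics
```

Run:
```python
from workcell import arm, optics
import cv2,numpy as np
for n in("scene","top"):
    p,d=optics.snapshot(n); cv2.imwrite(f"pics/{n}0.png",p); np.save(f"pics/{n}0d.npy",d)
    c=optics.get_calibration(n); print(n,{k:np.round(v,4).tolist() for k,v in c.items()})
print(arm.observe())
```

```text
pics
workcell.py
scene {'K': [[498.6151, 0.0, 322.7854], [0.0, 498.6151, 237.6758], [0.0, 0.0, 1.0]], 'k1': -0.1245, 'xyz': [0.972, 0.743, 1.0777], 'rotation': [-0.6914, -2.6689, 1.054]}
top {'K': [[588.4414, 0.0, 313.9877], [0.0, 588.4414, 236.1512], [0.0, 0.0, 1.0]], 'k1': -0.0696, 'xyz': [0.2798, -0.052, 1.3636], 'rotation': [-2.1389, 2.1183, -0.219]}
{'t': 0.1, 'qpos': array([ 1.19698229e+00,  4.23786326e-01,  1.63063113e+00, -2.37996403e-05,
        1.08861024e+00, -1.89993324e-02]), 'qd': array([ 0.00084392, -0.00027305, -0.00145237,  0.00124341, -0.00058287,
        0.00030743]), 'effort': array([-1.74358797e-04, -5.58426046e+01, -2.82445496e+01, -1.32824298e-04,
        2.94043974e-03,  3.22358358e-05]), 'eef_pos': array([0.21693055, 0.58560129, 0.23060286]), 'tcp_rot': array([-5.54359658e-01, -3.09203093e+00,  2.21709698e-03]), 'contact_force': array([-0.14990798,  0.26774884, -0.04700488]), 'ft_torque': array([ 0.02848181, -0.00670598, -0.01748029]), 'grasp_force': 0.0, 'grip_width': 0.08529302236905666}
```

View pics/scene0.png

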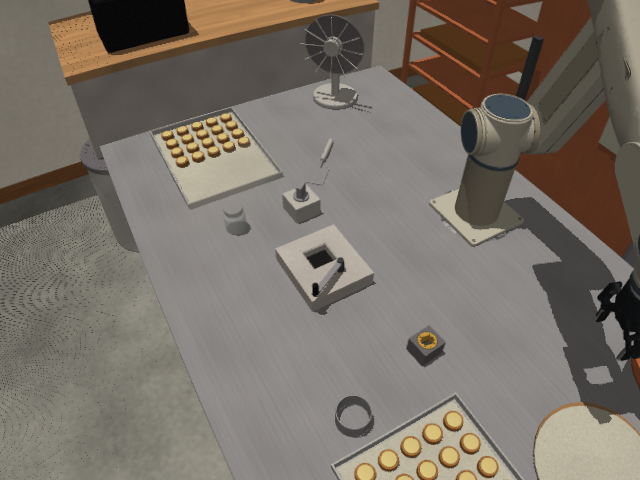

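View pics/top0.png

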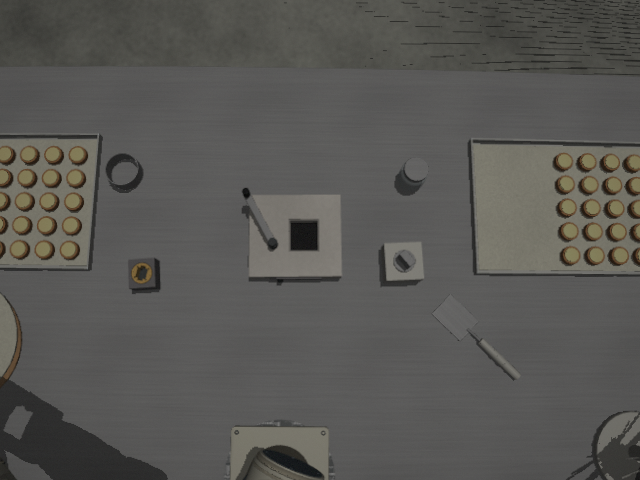

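The top view shows the cartridge at about (144,272), the pocket at (304,235), the lever pin at (272,243) with its handle at (246,192), and the stand with spindle at (403,262). The cutter is at (124,173), the jar at (414,172) and the scraper at (475,335). Next I'll enlarge the parts that matter.

Create h.py:
```python
import numpy as np,cv2
from workcell import arm, optics
from scipy.spatial.transform import Rotation as R
CAL={n:optics.get_calibration(n) for n in("scene","top")}
def ray(n,uv):
    c=CAL[n]; uv=np.asarray(uv,float).reshape(-1,1,2)
    s=cv2.undistortPoints(uv,np.array(c["K"],float),np.array([c["k1"],0,0,0.]))[:,0]
    d=np.c_[s,np.ones(len(s))]@R.from_rotvec(c["rotation"]).as_matrix().T
    return np.array(c["xyz"]),d
def plane(n,uv,z):
    o,d=ray(n,uv); return o+d*((z-o[2])/d[:,2])[:,None]
def tri(a,b):
    o,d=ray("top",a);p,e=ray("scene",b);d=d[0];e=e[0]
    s,t=np.linalg.lstsq(np.c_[d,-e],p-o,rcond=None)[0]
    A=o+s*d;B=p+t*e
    return (A+B)/2,np.linalg.norm(A-B)
def pix(n,P):
    c=CAL[n];q=R.from_rotvec(c["rotation"]).inv()
    return cv2.projectPoints(np.atleast_2d(np.array(P,float)-c["xyz"])@q.as_matrix().T,np.zeros(3),np.zeros(3),np.array(c["K"],float),np.array([c["k1"],0,0,0.]))[0][:,0]
def mv(target):  # dx in tool axes to world target
    s=arm.observe();return R.from_rotvec(s["tcp_rot"]).inv().apply(np.array(target)-s["eef_pos"])
```

Run:
```python
import cv2,numpy as np
t=cv2.imread("pics/top0.png");s=cv2.imread("pics/scene0.png")
def c(im,u,v,w,k):
    return cv2.resize(im[v:v+w,u:u+w],None,fx=k,fy=k,interpolation=cv2.INTER_NEAREST)
# each tile 264..., 
A=np.hstack([c(t,122,250,44,6),c(t,240,180,110,264/110) if 0 else cv2.resize(t[180:290,240:350],(264,264),interpolation=0),c(t,381,240,44,6)])
B=np.hstack([c(s,404,322,44,6),cv2.resize(s[215:325,270:380],(264,264),interpolation=0),c(s,280,178,44,6)])
cv2.imwrite("pics/crop1.png",np.clip(np.vstack([A,B]).astype(float)*1.3,0,255).astype(np.uint8))
```

```text
(no output)
```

View pics/crop1.png

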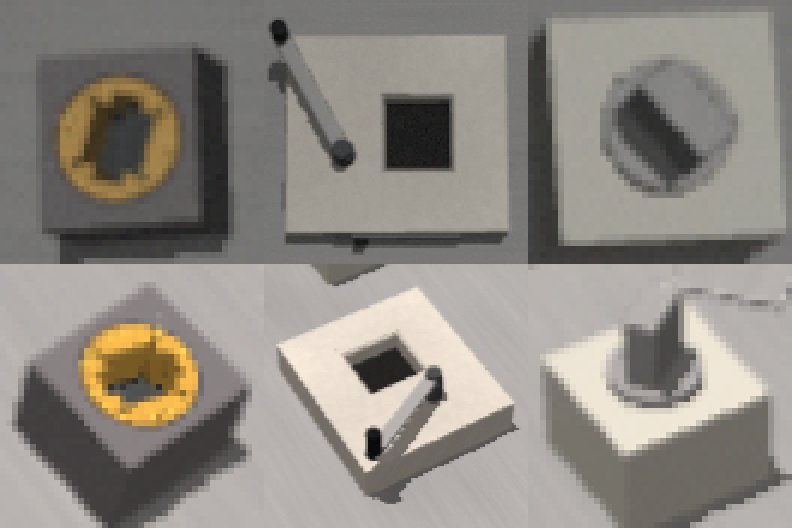

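The crops show the cartridge top's corners, the yellow hub with its keyway running roughly along image up/down, and the pocket. The lever is open to the upper left, and the tongue of the spindle stands diagonally in its stand. Now the measurements.

Run:
```python
from h import *
t=cv2.imread("pics/top0.png");s=cv2.imread("pics/scene0.png")
def blobs(m,mn):
    n,l,st,c=cv2.connectedComponentsWithStats(m.astype(np.uint8))
    return [(st[i].tolist(),c[i].round(2).tolist()) for i in range(1,n) if st[i][4]>mn]
for nm,im,(u,v) in(("t",t,(120,260)),("t",t,(145,255)),("t",t,(270,250)),("t",t,(390,270)),("t",t,(300,235)),("t",t,(200,300)),("t",t,(141,255)),("s",s,(426,325)),("s",s,(330,295)),("s",s,(300,300))):
    print(nm,u,v,im[v,u])
hsvT=cv2.cvtColor(t,cv2.COLOR_BGR2HSV);hsvS=cv2.cvtColor(s,cv2.COLOR_BGR2HSV)
for n,h,b in(("top",hsvT,(120,250,170,295)),("scene",hsvS,(404,322,450,366))):
    m=(h[...,1]>110)&(h[...,0]>10)&(h[...,0]<35)
    z=np.zeros_like(m);z[b[1]:b[3],b[0]:b[2]]=1
    print(n,"yellow",blobs(m&z,30))
g=t.min(2)
def rect(n,im,m,b):
    z=np.zeros(m.shape,np.uint8);z[b[1]:b[3],b[0]:b[2]]=m[b[1]:b[3],b[0]:b[2]]
    c=max(cv2.findContours(z,0,1)[0],key=cv2.contourArea);r=cv2.minAreaRect(c)
    # +1px size compensation is symmetric
    return r,cv2.boxPoints(r)
for nm,m,b in(("drive",g>110,(240,185,350,285)),("stand",g>110,(378,236,430,290)),("pocket",t.max(2)<50,(285,215,325,255))):
    r,bx=rect("top",t,m,b); print(nm,r); 
    for z in (.045,.058):print(z,plane("top",[r[0],*bx],z)[:,:2].round(4).tolist())
for v in (255,265,272,280,288): print(v,t[v,124:164].mean(1).astype(int).tolist())
```

```text
t 120 260 [90 91 93]
t 145 255 [92 93 94]
t 270 250 [59 62 63]
t 390 270 [118 125 127]
t 300 235 [21 21 21]
t 200 300 [91 91 92]
t 141 255 [93 94 95]
s 426 325 [134 136 139]
s 330 295 [73 78 83]
s 300 300 [137 138 142]
top yellow [([131, 263, 21, 20, 240], [140.86, 272.45])]
scene yellow [([417, 332, 20, 17, 243], [426.9, 339.82])]
drive ((295.5, 235.0), (80.0, 91.0), 90.0)
0.045 [[0.5354, -0.029], [0.6284, 0.0775], [0.631, -0.1329], [0.4447, -0.1329], [0.4425, 0.0722]]
0.058 [[0.5329, -0.0292], [0.625, 0.0763], [0.6275, -0.1321], [0.443, -0.1321], [0.4409, 0.071]]
stand ((403.94482421875, 260.56207275390625), (36.58382034301758, 36.466373443603516), 86.633544921875)
0.045 [[0.479, -0.2762], [0.5183, -0.2327], [0.5241, -0.3166], [0.4401, -0.3193], [0.4345, -0.2364]]
0.058 [[0.4771, -0.274], [0.5159, -0.2309], [0.5217, -0.3139], [0.4385, -0.3167], [0.433, -0.2346]]
pocket ((304.0, 235.0), (28.0, 26.0), 90.0)
0.045 [[0.5356, -0.0484], [0.568, -0.0182], [0.5687, -0.0778], [0.5036, -0.0783], [0.5029, -0.0192]]
0.058 [[0.5331, -0.0484], [0.5652, -0.0185], [0.5658, -0.0775], [0.5014, -0.078], [0.5007, -0.0195]]
255 [91, 90, 90, 90, 90, 90, 92, 91, 91, 92, 91, 92, 91, 92, 91, 92, 91, 94, 91, 93, 92, 93, 94, 92, 91, 93, 92, 91, 92, 93, 92, 92, 92, 92, 90, 92, 91, 93, 92, 92]
265 [90, 91, 91, 90, 74, 70, 69, 70, 71, 67, 60, 71, 81, 84, 88, 94, 84, 69, 73, 74, 81, 88, 90, 88, 72, 60, 67, 72, 71, 70, 53, 36, 32, 32, 29, 56, 85, 90, 91, 91]
272 [89, 90, 90, 90, 79, 70, 66, 62, 94, 89, 93, 90, 71, 36, 36, 42, 44, 47, 48, 46, 45, 45, 51, 81, 94, 94, 94, 75, 64, 69, 60, 40, 28, 29, 31, 40, 81, 90, 90, 90]
280 [90, 90, 89, 89, 84, 71, 70, 71, 67, 66, 81, 96, 90, 85, 80, 77, 69, 68, 77, 93, 89, 81, 88, 85, 70, 63, 68, 71, 71, 71, 65, 46, 30, 30, 30, 32, 78, 89, 91, 90]
288 [89, 90, 89, 89, 86, 64, 53, 50, 49, 45, 44, 46, 44, 40, 39, 36, 37, 36, 36, 31, 34, 30, 25, 31, 29, 27, 29, 28, 29, 27, 27, 28, 27, 33, 31, 32, 65, 85, 90, 91]
```

Add to h.py:
```python
def cloud(n,d):
    v,u=np.mgrid[:480,:640]; o,r=ray(n,np.c_[u.ravel(),v.ravel()])
    return (o+r*d.ravel()[:,None]).reshape(480,640,3)
def corners(im,pts):
    g=cv2.cvtColor(im,cv2.COLOR_BGR2GRAY)
    return cv2.cornerSubPix(g,np.array(pts,np.float32).reshape(-1,1,2),(3,3),(-1,-1),(3,50,.01))[:,0]
```

Run:
```python
from h import *
t=cv2.imread("pics/top0.png");s=cv2.imread("pics/scene0.png")
P={"drive":([(249.6,195.8),(341.7,195.8),(341.7,277.9),(249.6,277.9)],[(312.5,304),(275.8,250),(333.7,225),(373.7,273.7)]),
"cart":([(128.3,260),(154.2,257.8),(154.8,287),(129.2,289)],[(425.7,355.5),(408.7,338.8),(429,325.5),(445.2,343)]),
"pocket":([(289.5,219.5),(319,219.5),(319,250.5),(289.5,250.5)],None)}
for k,(a,b) in P.items():
    A=corners(t,a);print(k,np.abs(A-a).max(0))
    if b is None: print(plane("top",A,.045).round(4).tolist());continue
    B=corners(s,b);print(np.abs(B-b).max(0))
    Q=[tri(x,y) for x,y in zip(A,B)]
    for q in Q: print(q[0].round(4),round(q[1],4))
    print("ctr",np.mean([q[0] for q in Q],0).round(4))
print("hub",tri((140.86,272.45),(426.9,339.82)))
for n in("top","scene"):
    C=cloud(n,np.load(f"pics/{n}0d.npy"))
    for nm,x,y,lo,hi in(("tab",.3,.2,-.05,.02),("drive",.5355,-.049,.04,.05),("cart",.45,.32,.042,.06),("stand",.478,-.275,.053,.0605),("collar",.478,-.275,.0605,.068),("tongue",.478,-.275,.095,.115),("handle",.63,.08,.1,.12),("cutter",.67,.35,.03,.055),("jar",.67,-.3,.06,.1)):
        m=(abs(C[...,0]-x)<.13)&(abs(C[...,1]-y)<.13 if nm in("drive","tab") else abs(C[...,1]-y)<.07)&(abs(C[...,0]-x)<(.13 if nm=="drive" else .07))&(C[...,2]>lo)&(C[...,2]<hi)
        q=C[m]
        if len(q)<5: print(n,nm,len(q));continue
        r=cv2.minAreaRect(q[:,:2].astype(np.float32)*1000)
        print(n,nm,len(q),"z",np.median(q[:,2]).round(4),"mean",q.mean(0)[:2].round(4),"rect",np.round(r[0],1),np.round(r[1],1),round(r[2],1))
```

```text
drive [1.83793945 2.19421997]
[0.97544556 2.51144409]
[0.6285 0.0785 0.0441] 0.0031
[ 0.6324 -0.1301  0.0444] 0.0008
[ 0.4432 -0.1329  0.0471] 0.0009
[0.4392 0.0753 0.0439] 0.0007
ctr [ 0.5358 -0.0273  0.0448]
cart [1.17333679 0.73748779]
[0.59802246 0.82559204]
[0.4733 0.3496 0.0505] 0.0026
[0.4793 0.2904 0.0486] 0.0009
[0.413  0.2843 0.0499] 0.0012
[0.4073 0.342  0.0455] 0.0038
ctr [0.4432 0.3166 0.0486]
pocket [1.55865479 0.57324219]
[[0.5728, -0.0133, 0.045], [0.5718, -0.0788, 0.045], [0.5011, -0.0798, 0.045], [0.5004, -0.0169, 0.045]]
hub (array([0.44416831, 0.31752156, 0.05202878]), np.float64(0.0007998811907894779))
top tab 6982 z -0.0002 mean [0.2994 0.1998] rect [300. 200.] [140.  259.9] 0.1
top drive 5785 z 0.0447 mean [ 0.5325 -0.0294] rect [535.2 -27.1] [191.2 208. ] 0.9
top cart 656 z 0.0499 mean [0.4437 0.317 ] rect [444.2 317.4] [66.7 61.8] 4.3
top stand 891 z 0.0574 mean [ 0.4757 -0.2715] rect [ 476.2 -272.5] [85.6 86.6] 2.8
top collar 303 z 0.0624 mean [ 0.473  -0.2701] rect [ 475.1 -271.9] [83.8 84.1] 4.2
top tongue 149 z 0.1049 mean [ 0.4752 -0.2719] rect [ 475.6 -
[... 314 characters left out ...]
[300.  199.8] [259.5 140. ] 90.0
scene drive 3335 z 0.0451 mean [ 0.5375 -0.0239] rect [535.7 -27.9] [192.8 216.6] 1.4
scene cart 596 z 0.0498 mean [0.4453 0.3185] rect [444.2 317. ] [69.4 64.4] 5.0
scene stand 332 z 0.0578 mean [ 0.4809 -0.2649] rect [ 477.2 -274.1] [87.3 91.4] 4.1
scene collar 130 z 0.0627 mean [ 0.4801 -0.2671] rect [ 480. -271.] [84.3 86. ] 89.6
scene tongue 72 z 0.1055 mean [ 0.4785 -0.2706] rect [ 477.1 -272.9] [42.9 18.8] 39.4
scene handle 39 z 0.1115 mean [0.6218 0.0841] rect [621.2  82.6] [16.6 12.3] 61.3
scene cutter 295 z 0.0414 mean [0.6886 0.3786] rect [689.4 381.8] [79.8 78.4] 59.0
scene jar 324 z 0.084 mean [ 0.6856 -0.2937] rect [ 684. -298.] [59.2 59.1] 68.9
```

Run:
```python
from h import *
t=cv2.imread("pics/top0.png")
H=np.array([.4443,.3173])
for n in("top","scene"):
    d=np.load(f"pics/{n}0d.npy");C=cloud(n,d)
    v,u=np.mgrid[:480,:640];Q=plane(n,np.c_[u.ravel(),v.ravel()],.05).reshape(480,640,3)
    for th in(.047,.045,.04):
        m=(np.hypot(*(Q[...,:2]-H).transpose(2,0,1))<.021)&(C[...,2]<th)&(C[...,2]>-.01)
        q=Q[m][:,:2]; c=q.mean(0); w,V=np.linalg.eigh(np.cov(q.T)); a=V[:,1]
        print(n,th,m.sum(),c.round(4),"ang",(np.arctan(a[1]/a[0])).round(3),np.sqrt(w).round(4), cv2.minAreaRect((q*1000).astype(np.float32)))
s=arm.observe();r=R.from_rotvec(s["tcp_rot"]).as_matrix();print("yaw y",np.arctan2(r[1,1],r[0,1]),"z",r[:,2].round(3))
print("mv",mv([.4443,.3172,.13]).round(4))
```

```text
top 0.047 141 [0.4445 0.3165] ang -0.017 [0.0071 0.0094] ((445.93438720703125, 319.2168273925781), (36.11201095581055, 34.591827392578125), 72.52088928222656)
top 0.045 126 [0.4446 0.316 ] ang -0.011 [0.0063 0.0089] ((445.8124084472656, 316.7357482910156), (27.740678787231445, 35.836204528808594), 86.23870086669922)
top 0.04 113 [0.4442 0.3153] ang -0.135 [0.0056 0.0086] ((444.7115478515625, 314.83941650390625), (21.78388786315918, 33.2013053894043), 74.87329864501953)
scene 0.047 105 [0.444  0.3171] ang -0.24 [0.0069 0.009 ] ((444.0698547363281, 315.0819091796875), (30.67799949645996, 35.04069519042969), 60.96202087402344)
scene 0.045 91 [0.4448 0.3178] ang -0.437 [0.0062 0.0084] ((444.7430114746094, 317.9136047363281), (25.354564666748047, 31.764938354492188), 70.74296569824219)
scene 0.04 73 [0.4455 0.3189] ang -0.33 [0.0052 0.0079] ((446.04266357421875, 318.5854187011719), (18.9267635345459, 28.872005462646484), 77.66084289550781)
yaw y 1.215992683064579 z [-0.001 -0.001 -1.   ]
mv [-0.3065 -0.1725  0.1008]
```

>>> {"method": "jog_arm", "body": {
  "segments": {"moves":[[-0.0511,-0.02875,0.0168,0,0,0],[-0.0511,-0.02875,0.0168,0,0,0],[-0.0511,-0.02875,0.0168,0,0,0],[-0.0511,-0.02875,0.0168,0,0,0],[-0.0511,-0.02875,0.0168,0,0,0],[-0.0511,-0.02875,0.0168,0,0,0],[0,0,0,0,0,-0.145],[0,0,0,0,0,-0.145]]},
  "finger_gap": 0.085
}}

```text
t: 1.1
eef_pos: [0.445, 0.3166, 0.1299]
tcp_rot: [-0.098, -3.139, 0.001]
contact_force: [-0.9, -0.7, 0.3]
grip_width: 0.0847
grasp_force: 0.0
```

>>> {"method": "jog_arm", "body": {
  "segments": {"moves":[[0,0,0,0,0,-0.145],[0,0,0,0,0,0]]}
}}

```text
t: 1.35
eef_pos: [0.4445, 0.3176, 0.1303]
tcp_rot: [0.124, -3.139, 0.0]
contact_force: [0.1, 0.6, 0.2]
grip_width: 0.0852
grasp_force: 0.0
```

```bash
python3 -c "
from h import *
print(mv([.4443,.3172,.022]).round(4),arm.observe()['t'])"
```

```text
[ 0.0002 -0.0004  0.1083] 1.35
```

>>> {"method": "jog_arm", "body": {
  "segments": {"moves":[[0,0,0.04,0,0,0],[0,0,0.04,0,0,0],[0,0,0.028,0,0,0],[0,0,0,0,0,0]]}
}}

```text
t: 1.85
eef_pos: [0.4431, 0.3169, 0.0206]
tcp_rot: [0.122, -3.135, 0.004]
contact_force: [0.0, 1.2, 0.3]
grip_width: 0.0848
grasp_force: 0.0
```

>>> {"method": "jog_arm", "body": {
  "segments": {"moves":[[0,0,0,0,0,0],[0,0,0,0,0,0],[0,0,0,0,0,0],[0,0,0,0,0,0],[0,0,0,0,0,0],[0,0,0,0,0,0]]},
  "finger_gap": 0.045
}}

```text
t: 2.6
eef_pos: [0.4456, 0.3184, 0.0242]
tcp_rot: [-0.125, 3.137, 0.002]
contact_force: [-2.0, -1.6, 7.4]
grip_width: 0.0586
grasp_force: 70.8
```

>>> {"method": "jog_arm", "body": {
  "segments": {"moves":[[0,0,-0.05,0,0,0],[0,0,-0.05,0,0,0],[0,0,0,0,0,0]]}
}}

```text
t: 2.98
eef_pos: [0.447, 0.3194, 0.1266]
tcp_rot: [-0.125, 3.132, 0.007]
contact_force: [1.0, 0.5, -4.3]
grip_width: 0.059
grasp_force: 73.4
```

```bash
python3 -c "
from h import *
print(mv([.5357,-.0477,.125]).round(4))"
```

```text
[-0.0592 -0.373   0.0005]
```

>>> {"method": "jog_arm", "body": {
  "segments": {"moves":[[-0.0085,-0.0533,0,0,0,0],[-0.0085,-0.0533,0,0,0,0],[-0.0085,-0.0533,0,0,0,0],[-0.0085,-0.0533,0,0,0,0],[-0.0085,-0.0533,0,0,0,0],[-0.0085,-0.0533,0,0,0,0],[-0.0085,-0.0533,0,0,0,0],[0,0,0,0,0,0.063]]}
}}

```text
t: 3.98
eef_pos: [0.5339, -0.0528, 0.1214]
tcp_rot: [0.017, -3.141, 0.001]
contact_force: [0.6, 1.0, -4.1]
grip_width: 0.059
grasp_force: 73.5
```

>>> {"method": "jog_arm", "body": {
  "segments": {"moves":[[0,0,0,0,0,0],[0,0,0,0,0,0]]}
}}

```text
t: 4.22
eef_pos: [0.5331, -0.0488, 0.1218]
tcp_rot: [0.03, -3.14, -0.0]
contact_force: [-0.1, 0.6, -4.6]
grip_width: 0.0591
grasp_force: 73.5
```

```bash
cat > look.py <<'E'
from h import *
import sys
out=sys.argv[1]; x0,y0,r,lo,hi=map(float,sys.argv[2:7])
for n in("top","scene"):
    p,d=optics.snapshot(n);cv2.imwrite(f"pics/{n}_{out}.png",p);np.save(f"pics/{n}_{out}d.npy",d)
    C=cloud(n,d);q=C[(np.hypot(C[...,0]-x0,C[...,1]-y0)<r)&(C[...,2]>lo)&(C[...,2]<hi)]
    print(n,len(q),np.median(q,0).round(4),[np.round(v,1) for v in cv2.minAreaRect(q[:,:2].astype(np.float32)*1000)])
s=arm.observe();M=R.from_rotvec(s["tcp_rot"]).as_matrix()
print(s["eef_pos"].round(4),"yawy",np.arctan2(M[1,1],M[0,1]).round(3),"z",M[:,2].round(3),s["t"])
E
python3 look.py a .5357 -.0477 .06 .095 .16
```

```text
top 0 [nan nan nan] [array([0., 0.]), array([0., 0.]), np.float64(0.0)]
scene 642 [ 0.5472 -0.0314  0.137 ] [array([533. , -46.4]), array([68.7, 86.4]), np.float64(6.6)]
[ 0.5335 -0.0486  0.1222] yawy 1.59 z [-0.001  0.    -1.   ] 4.325
  return _methods._mean(a, axis=axis, dtype=dtype,
  ret = um.true_divide(
```

```bash
python3 -c "
import cv2,numpy as np
a=cv2.imread('pics/top_a.png')[150:310,200:400];b=cv2.imread('pics/scene_a.png')[150:310,230:430]
cv2.imwrite('pics/crop2.png',cv2.resize(np.hstack([a,b]),(800,320),interpolation=0))"
```

```text
(no output)
```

View pics/crop2.png

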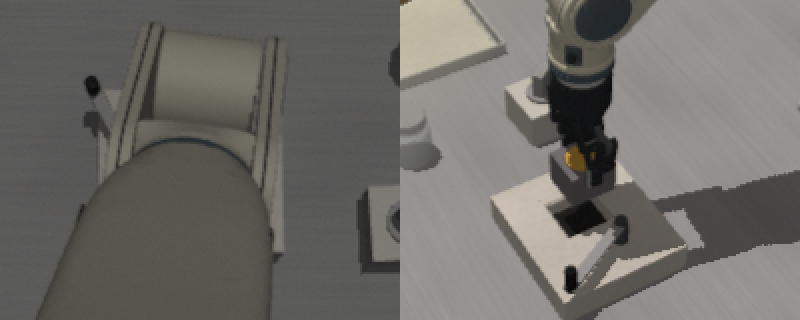

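The top view is blocked by the arm. The scene view shows the cartridge held level above the pocket, with the lever clear of it. I'll measure its faces from the scene depth.

Run:
```python
from h import *
d=np.load("pics/scene_ad.npy");p=cv2.imread("pics/scene_a.png");C=cloud("scene",d)
m=(np.hypot(C[...,0]-.535,C[...,1]+.048)<.065)&(C[...,2]>.09)&(C[...,2]<.165)
hsv=cv2.cvtColor(p,cv2.COLOR_BGR2HSV)
y=m&(hsv[...,1]>110)
print("yellow",C[y].mean(0).round(4),y.sum())
q=C[m]
h=np.histogram(q[:,0],np.arange(.5,.6,.002));print([(round(a,3),int(n)) for n,a in zip(*h) if n>8])
f=q[(q[:,0]>.562)&(q[:,0]<.574)];print("xface",len(f),np.median(f,0).round(4),f.min(0).round(4),f.max(0).round(4))
A=np.c_[f[:,1]-f[:,1].mean(),np.ones(len(f))];print(np.linalg.lstsq(A,f[:,0],rcond=None)[0], f[:,1].mean())
for k in np.arange(.095,.16,.004):
    g=f[(f[:,2]>k)&(f[:,2]<k+.004)]
    if len(g): print(k.round(3),len(g),g[:,1].min().round(4),g[:,1].max().round(4))
s=[]
```

```text
yellow [ 0.538  -0.0535  0.1429] 98
[(np.float64(0.5), 10), (np.float64(0.504), 10), (np.float64(0.51), 9), (np.float64(0.516), 11), (np.float64(0.526), 13), (np.float64(0.528), 20), (np.float64(0.53), 15), (np.float64(0.532), 14), (np.float64(0.534), 26), (np.float64(0.536), 22), (np.float64(0.538), 20), (np.float64(0.54), 31), (np.float64(0.542), 27), (np.float64(0.544), 31), (np.float64(0.546), 24), (np.float64(0.548), 22), (np.float64(0.55), 21), (np.float64(0.552), 25), (np.float64(0.554), 23), (np.float64(0.556), 16), (np.float64(0.558), 24), (np.float64(0.56), 22), (np.float64(0.562), 84), (np.float64(0.564), 72)]
xface 159 [ 0.564  -0.0466  0.1251] [ 0.562  -0.0774  0.0967] [ 0.5663 -0.0167  0.1511]
[-0.02492795  0.56393935] -0.04711229162447012
0.095 6 -0.0759 -0.0232
0.099 8 -0.0657 -0.0178
0.103 13 -0.0726 -0.0179
0.107 10 -0.0774 -0.0223
0.111 10 -0.0684 -0.0169
0.115 14 -0.0749 -0.0195
0.119 11 -0.0773 -0.0209
0.123 10 -0.0748 -0.0201
0.127 11 -0.0752 -0.021
0.131 10 -0.0743 -0.0167
0.135 10 -0.0683 -0.0262
0.139 12 -0.0772 -0.0199
0.143 16 -0.0767 -0.0206
0.147 17 -0.0766 -0.0235
0.151 1 -0.0195 -0.0195
```

>>> {"method": "jog_arm", "body": {
  "segments": {"moves":[[-0.0047,-0.0005,0,0,0,0],[0,0,0.024,0,0,0],[0,0,0.02,0,0,0],[0,0,0,0,0,0],[0,0,0,0,0,0]]}
}}

```text
t: 4.95
eef_pos: [0.5392, -0.0496, 0.0791]
tcp_rot: [-0.028, 3.141, -0.0]
contact_force: [0.1, 0.4, -4.3]
grip_width: 0.0585
grasp_force: 73.4
```

Create xf.py:
```python
from h import *
p,d=optics.snapshot("scene");C=cloud("scene",d);lo,hi=.06,.097
m=(np.hypot(C[...,0]-.537,C[...,1]+.048)<.055)&(C[...,2]>lo)&(C[...,2]<hi)&(C[...,0]>.56)
f=C[m];f=f[abs(f[:,0]-np.median(f[:,0]))<.004];print(len(f),np.median(f[:,0]),np.percentile(f[:,1],[1,50,99]).round(4))
D=C[(abs(C[...,0]-.5355)<.13)&(abs(C[...,1]+.0275)<.13)&(C[...,2]>.041)&(C[...,2]<.049)]
print([np.round(v,1) for v in cv2.minAreaRect(D[:,:2].astype(np.float32)*1000)])
cv2.imwrite("pics/xf.png",cv2.resize(p[180:320,250:390],(560,560),interpolation=0))
print(arm.observe()["eef_pos"].round(4))
```

```bash
python3 xf.py
```

```text
109 0.5701153371693477 [-0.0769 -0.0434 -0.0181]
[array([536. , -27.1]), array([193.4, 215.4]), np.float64(0.9)]
[ 0.5394 -0.0497  0.0794]
```

View pics/xf.png

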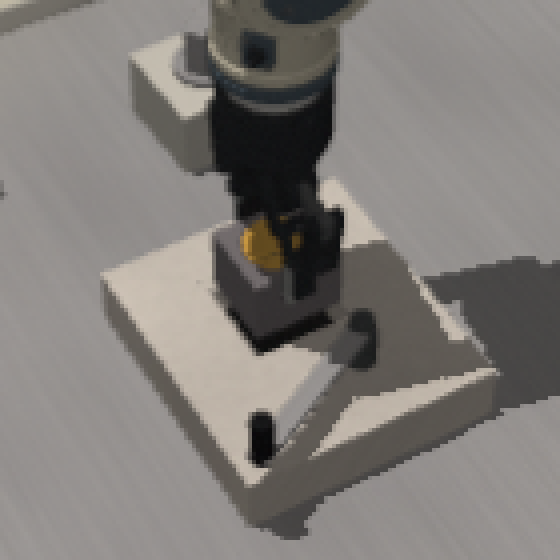

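The crop shows the cartridge right over the pocket mouth, only about 1 mm too far in +x. I'll correct that and lower it.

>>> {"method": "jog_arm", "body": {
  "segments": {"moves":[[0.0013,0,0.004,0,0,0],[0,0,0.008,0,0,0],[0,0,0.008,0,0,0],[0,0,0,0,0,0]]}
}}

```text
t: 5.5
eef_pos: [0.5367, -0.0494, 0.0576]
tcp_rot: [0.027, -3.14, -0.001]
contact_force: [0.6, 3.2, -5.3]
grip_width: 0.059
grasp_force: 73.3
```

>>> {"method": "jog_arm", "body": {
  "segments": {"moves":[[0,0,0.007,0,0,0],[0,0,0.007,0,0,0],[0,0,0,0,0,0]]}
}}

```text
t: 5.88
eef_pos: [0.5374, -0.0494, 0.0443]
tcp_rot: [-0.027, 3.141, 0.001]
contact_force: [0.9, 5.4, -3.7]
grip_width: 0.0587
grasp_force: 72.7
```

>>> {"method": "jog_arm", "body": {
  "segments": {"moves":[[0,0.0008,0.001,0,0,0],[0,0,0,0,0,0],[0,0,0,0,0,0],[0,0,0,0,0,0]]},
  "finger_gap": 0.08
}}

```text
t: 6.38
eef_pos: [0.5374, -0.0491, 0.0436]
tcp_rot: [-0.027, 3.141, -0.0]
contact_force: [-0.1, -0.5, 0.9]
grip_width: 0.0801
grasp_force: 0.0
```

>>> {"method": "jog_arm", "body": {
  "segments": {"moves":[[0,0,-0.05,0,0,0],[0,0,-0.05,0,0,0],[0,0,0,0,0,0]]}
}}

```text
t: 6.75
eef_pos: [0.54, -0.0494, 0.1473]
tcp_rot: [-0.027, 3.134, -0.002]
contact_force: [0.6, -0.6, -0.6]
grip_width: 0.08
grasp_force: 0.0
```

Run:
```python
from h import *
p,d=optics.snapshot("scene");C=cloud("scene",d)
g=(np.hypot(C[...,0]-.537,C[...,1]+.048)<.055)
for lo,hi in((.064,.076),(.05,.068)):
    q=C[g&(C[...,2]>lo)&(C[...,2]<hi)];print(len(q),np.median(q,0).round(4),[np.round(v,1) for v in cv2.minAreaRect(q[:,:2].astype(np.float32)*1000)])
q=C[g&(C[...,2]>.06)&(C[...,2]<.08)];print(np.histogram(q[:,2],10))
```

```text
392 [ 0.5371 -0.0463  0.0698] [array([535.4, -48.1]), array([68.4, 64.2]), np.float64(0.9)]
228 [ 0.5378 -0.0367  0.0621] [array([536.7, -45.8]), array([80. , 80.2]), np.float64(22.3)]
(array([20, 25, 14, 27, 55, 93, 92, 77, 34,  6]), array([0.06012897, 0.06170753, 0.06328609, 0.06486465, 0.06644321,
       0.06802177, 0.06960033, 0.07117889, 0.07275745, 0.07433601,
       0.07591457]))
```

```bash
python3 -c "
from h import *
C=cloud('scene',optics.snapshot('scene')[1])
q=C[(np.hypot(C[...,0]-.6205,C[...,1]-.082)<.03)&(C[...,2]>.104)&(C[...,2]<.12)];print(len(q),np.median(q,0))
print(mv([.6205,.0818,.14]).round(4))"
```

```text
36 [0.62138921 0.0840326  0.11129794]
[-0.0854  0.1294  0.0039]
```

>>> {"method": "jog_arm", "body": {
  "segments": {"moves":[[-0.0285,0.0431,0,0,0,0],[-0.0285,0.0431,0,0,0,0],[-0.0284,0.0432,0,0,0,0],[0,0,0,0,0,-0.162],[0,0,0,0,0,-0.162],[0,0,0,0,0,-0.162],[0,0,0,0,0,0],[0,0,0,0,0,0]]},
  "finger_gap": 0.034
}}

```text
t: 7.85
eef_pos: [0.6198, 0.0817, 0.1424]
tcp_rot: [0.777, -3.042, -0.0]
contact_force: [0.3, 0.2, -0.3]
grip_width: 0.0341
grasp_force: 0.0
```

```bash
python3 -c "
from h import *
s=arm.observe();M=R.from_rotvec(s['tcp_rot']).as_matrix();print(np.arctan2(M[1,1],M[0,1]),mv([.6205,.0818,.088]).round(4),s['grip_width'],s['qpos'].round(2))"
```

```text
2.0708210845776245 [-0.0008 -0.0003  0.0544] 0.03412588089810139 [ 0.11  0.53  1.69 -0.    0.93 -1.96]
```

>>> {"method": "jog_arm", "body": {
  "segments": {"moves":[[-0.0008,0,0.03,0,0,0],[0,0,0.0245,0,0,0],[0,0,0,0,0,0]]}
}}

```text
t: 8.22
eef_pos: [0.6194, 0.082, 0.0869]
tcp_rot: [0.778, -3.039, -0.001]
contact_force: [-0.1, 0.1, 0.8]
grip_width: 0.0341
grasp_force: 0.0
```

>>> {"method": "jog_arm", "body": {
  "segments": {"moves":[[0.0016,-0.0196,0,0,0,0.16],[0.0016,-0.0196,0,0,0,0.16],[0.0016,-0.0196,0,0,0,0.16],[0.0016,-0.0196,0,0,0,0.16],[0.0016,-0.0196,0,0,0,0.16],[0.0016,-0.0196,0,0,0,0.16],[0.0016,-0.0196,0,0,0,0.16],[0,0,0,0,0,0]]}
}}

```text
t: 9.22
eef_pos: [0.6136, -0.0492, 0.0901]
tcp_rot: [0.955, 2.992, 0.0]
contact_force: [-0.6, -0.2, 0.2]
grip_width: 0.0339
grasp_force: 0.0
```

>>> {"method": "jog_arm", "body": {
  "segments": {"moves":[[0.0016,-0.0196,0,0,0,0.16],[0,-0.006,0,0,0,0],[0,-0.003,0,0,0,0],[0,0,0,0,0,0]]}
}}

```text
t: 9.72
eef_pos: [0.5948, -0.0694, 0.0892]
tcp_rot: [1.186, 2.909, 0.0]
contact_force: [-0.8, -0.4, -0.3]
grip_width: 0.0342
grasp_force: 0.0
```

```bash
python3 -c "
from h import *
C=cloud('scene',optics.snapshot('scene')[1])
print(arm.observe()['contact_force'])"
```

```text
[0.89110326 0.54954705 0.7069138 ]
```

>>> {"method": "jog_arm", "body": {
  "segments": {"moves":[[0,-0.003,0,0,0,0],[0,-0.002,0,0,0,0],[0,0,0,0,0,0]]}
}}

```text
t: 10.15
eef_pos: [0.5941, -0.0703, 0.0892]
tcp_rot: [1.188, 2.904, 0.008]
contact_force: [11.3, 16.8, -6.8]
grip_width: 0.034
grasp_force: 9.5
```

>>> {"method": "jog_arm", "body": {
  "segments": {"moves":[[0,-0.002,0,0,0,0],[0,-0.001,0,0,0,0],[0,0,0,0,0,0]]}
}}

```text
t: 10.52
eef_pos: [0.5938, -0.0706, 0.0893]
tcp_rot: [1.187, 2.902, 0.013]
contact_force: [17.8, 26.2, -10.1]
grip_width: 0.0338
grasp_force: 15.5
```

The lever is at its stop. Backing off and rising, then checking both views.

>>> {"method": "jog_arm", "body": {
  "segments": {"moves":[[0,0.008,0,0,0,0],[0,0,-0.05,0,0,0],[0,0,-0.05,0,0,0],[0,0,0,0,0,0]]}
}}

```text
t: 11.02
eef_pos: [0.5973, -0.07, 0.1932]
tcp_rot: [1.185, 2.901, 0.003]
contact_force: [-0.5, -0.3, 0.3]
grip_width: 0.0342
grasp_force: 0.0
```

```bash
python3 -c "
from h import *
print(mv([.4763,-.2725,.19]).round(4))"
```

```text
[-0.0555 -0.2293  0.0026]
```

>>> {"method": "jog_arm", "body": {
  "segments": {"moves":[[-0.0139,-0.0573,0,0,0,0],[-0.0139,-0.0573,0,0,0,0],[-0.0139,-0.0573,0,0,0,0],[-0.0138,-0.0574,0,0,0,0],[0,0,0,0,0,0.18],[0,0,0,0,0,0.18],[0,0,0,0,0,0.18],[0,0,0,0,0,0.18]]},
  "finger_gap": 0.05
}}

```text
t: 12.02
eef_pos: [0.4727, -0.2719, 0.1879]
tcp_rot: [-2.143, -2.295, 0.001]
contact_force: [-0.8, -0.4, 0.1]
grip_width: 0.0501
grasp_force: 0.0
```

>>> {"method": "jog_arm", "body": {
  "segments": {"moves":[[0,0,0,0,0,0.18],[0,0,0,0,0,0.18],[0,0,0,0,0,0.18],[0,0,0,0,0,0.18],[0,0,0,0,0,0.18],[0,0,0,0,0,0.08],[0,0,0,0,0,0],[0,0,0,0,0,0]]}
}}

```text
t: 13.02
eef_pos: [0.4731, -0.272, 0.1885]
tcp_rot: [-2.968, -1.028, 0.001]
contact_force: [-0.5, 0.2, 0.3]
grip_width: 0.0505
grasp_force: 0.0
```

Run:
```python
from h import *
for n in("top","scene"):
    p,d=optics.snapshot(n);cv2.imwrite(f"pics/{n}_b.png",p);np.save(f"pics/{n}_bd.npy",d)
    C=cloud(n,d);q=C[(np.hypot(C[...,0]-.6011,C[...,1]+.0637)<.03)&(C[...,2]>.104)&(C[...,2]<.12)];print(n,"handle",len(q),np.median(q,0))
    q=C[(np.hypot(C[...,0]-.5357,C[...,1]+.0477)<.05)&(C[...,2]>.064)&(C[...,2]<.0755)];print("cart",np.median(q[:,2]),[np.round(v,1) for v in cv2.minAreaRect(q[:,:2].astype(np.float32)*1000)])
a=cv2.imread('pics/top_b.png')[205:265,270:350];b=cv2.imread('pics/scene_b.png')[225:285,280:360]
cv2.imwrite('pics/crop3.png',cv2.resize(np.hstack([a,b]),(800,300),interpolation=cv2.INTER_CUBIC))
s=arm.observe();M=R.from_rotvec(s["tcp_rot"]).as_matrix();print(np.arctan2(M[1,1],M[0,1]),mv([.4763,-.2725,.085]),s["qpos"].round(2))
```

```text
top handle 45 [ 0.59973435 -0.06091547  0.11097922]
cart 0.06938248005204728 [array([537.5, -41.8]), array([72.6, 71.6]), np.float64(0.5)]
scene handle 31 [ 0.60314889 -0.06106024  0.11097209]
cart 0.0697733361825632 [array([543. , -40.7]), array([82.3, 79.6]), np.float64(1.0)]
-0.9048432881824899 [0.00213034 0.00225363 0.10375746] [-0.54  0.36  1.84 -0.    0.94  0.36]
```

View pics/crop3.png

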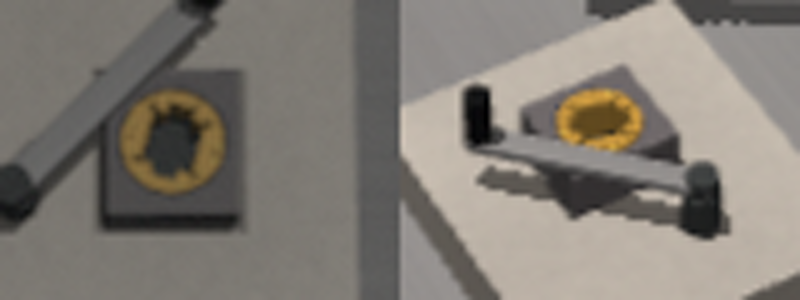

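Top crop: the lever crosses the cartridge's corner, the hub ring is centred near full-picture (304.6,233.4), and its notches lie to the upper right and lower left. The handle measurement puts the lever about 0.02 rad from shut. Now the hub centre and keyway direction.

Run:
```python
from h import *
H0=np.array([.5362,-.0475])
cs={}
for n in("top","scene"):
    p=cv2.imread(f"pics/{n}_b.png");hsv=cv2.cvtColor(p,cv2.COLOR_BGR2HSV)
    v,u=np.mgrid[:480,:640];Q=plane(n,np.c_[u.ravel(),v.ravel()],.07).reshape(480,640,3)
    near=np.hypot(*(Q[...,:2]-H0).transpose(2,0,1))<.03
    m=(near&(hsv[...,1]>110)&(hsv[...,2]>70)).astype(np.uint8)
    c=cv2.convexHull(np.vstack([k for k in cv2.findContours(m,0,1)[0] if cv2.contourArea(k)>3]))
    e=cv2.fitEllipse(c);cs[n]=e[0];X=plane(n,[e[0]],.07)[0];print(n,"ellipse",np.round(e[0],2),np.round(e[1],1),X.round(4))
    C=cloud(n,np.load(f"pics/{n}_bd.npy"))
    rr=np.hypot(*(Q[...,:2]-X[:2]).transpose(2,0,1))
    for th in(.067,.064,.06):
        k=(rr<.0195)&(C[...,2]<th);q=Q[k][:,:2];w,V=np.linalg.eigh(np.cov(q.T));a=V[:,1]
        print(th,k.sum(),q.mean(0).round(4),"ang",np.arctan(a[1]/a[0]).round(3),np.sqrt(w).round(4))
    # far notch profile: fraction of hole pixels in annulus 13.5-17 mm per angle, yellow-based
    an=(rr>.0128)&(rr<.0168);th=np.arctan2(Q[...,1]-X[1],Q[...,0]-X[0])
    gr=p.max(2).astype(float);b=np.linspace(-np.pi,np.pi,25)
    print([(round((b[i]+b[i+1])/2,2),int(np.mean(gr[an&(th>=b[i])&(th<b[i+1])]))) for i in range(24) if (an&(th>=b[i])&(th<b[i+1])).any()])
print("tri",tri(cs["top"],cs["scene"]))
```

```text
top ellipse [304.09 232.85] [20.1 20.5] [ 0.5357 -0.0486  0.07  ]
0.067 148 [ 0.5347 -0.048 ] ang -0.226 [0.0075 0.0089]
0.064 128 [ 0.5344 -0.0478] ang -0.286 [0.0066 0.0084]
0.06 122 [ 0.5341 -0.0477] ang -0.287 [0.0064 0.0081]
[(np.float64(-3.01), 99), (np.float64(-2.75), 77), (np.float64(-2.49), 90), (np.float64(-2.23), 118), (np.float64(-1.96), 130), (np.float64(-1.7), 125), (np.float64(-1.44), 118), (np.float64(-1.18), 97), (np.float64(-0.92), 75), (np.float64(-0.65), 87), (np.float64(-0.39), 45), (np.float64(-0.13), 60), (np.float64(0.13), 69), (np.float64(0.39), 89), (np.float64(0.65), 78), (np.float64(0.92), 125), (np.float64(1.18), 123), (np.float64(1.44), 129), (np.float64(1.7), 121), (np.float64(1.96), 97), (np.float64(2.23), 88), (np.float64(2.49), 95), (np.float64(2.75), 57), (np.float64(3.01), 70)]
scene ellipse [319.49 248.57] [11.9 17.6] [ 0.5345 -0.0491  0.07  ]
0.067 62 [ 0.5355 -0.048 ] ang -0.245 [0.0063 0.0094]
0.064 50 [ 0.5367 -0.0469] ang -0.311 [0.0055 0.0081]
0.06 39 [ 0.5376 -0.0459] ang -0.143 [0.0049 0.0074]
[(np.float64(-3.01), 156), (np.float64(-2.75), 153), (np.float64(-2.49), 135), (np.float64(-2.23), 159), (np.float64(-1.96), 166), (np.float64(-1.7), 195), (np.float64(-1.44), 201), (np.float64(-1.18), 150), (np.float64(-0.92), 140), (np.float64(-0.65), 137), (np.float64(-0.39), 118), (np.float64(-0.13), 105), (np.float64(0.13), 126), (np.float64(0.39), 131), (np.float64(0.65), 105), (np.float64(0.92), 190), (np.float64(1.18), 195), (np.float64(1.44), 187), (np.float64(1.7), 193), (np.float64(1.96), 129), (np.float64(2.23), 156), (np.float64(2.49), 131), (np.float64(2.75), 104), (np.float64(3.01), 120)]
tri (array([ 0.53524014, -0.04837876,  0.07118692]), np.float64(0.0005947873424819029))
```

>>> {"method": "jog_arm", "body": {
  "segments": {"moves":[[0.0021,0.0022,0.035,0,0,0],[0,0,0.035,0,0,0],[0,0,0.030,0,0,0],[0,0,0,0,0,0]]}
}}

```text
t: 13.62
eef_pos: [0.4749, -0.2717, 0.0871]
tcp_rot: [-2.966, -1.025, 0.005]
contact_force: [-0.7, -0.1, -0.0]
grip_width: 0.0496
grasp_force: 0.0
```

>>> {"method": "jog_arm", "body": {
  "segments": {"moves":[[0,0,0.0175,0,0,0],[0,0,0,0,0,0]]}
}}

```text
t: 13.88
eef_pos: [0.4762, -0.2724, 0.0712]
tcp_rot: [-2.969, -1.025, 0.001]
contact_force: [0.1, 0.3, 0.3]
grip_width: 0.0495
grasp_force: 0.0
```

>>> {"method": "jog_arm", "body": {
  "segments": {"moves":[[0,0,0,0,0,0],[0,0,0,0,0,0],[0,0,0,0,0,0],[0,0,0,0,0,0],[0,0,0,0,0,0],[0,0,0,0,0,0]]},
  "finger_gap": 0.005
}}

```text
t: 14.62
eef_pos: [0.477, -0.2729, 0.0724]
tcp_rot: [2.969, 1.025, 0.002]
contact_force: [-0.5, 0.4, 6.0]
grip_width: 0.0171
grasp_force: 59.3
```

```bash
python3 -c "
from h import *
s=arm.observe();M=R.from_rotvec(s['tcp_rot']).as_matrix();print(s['eef_pos'],np.arctan2(M[1,1],M[0,1]),M[:,2])"
```

```text
[ 0.47699695 -0.27294006  0.07237113] -0.9060035389528792 [ 1.32838038e-03 -7.95383890e-04 -9.99998801e-01]
```

>>> {"method": "jog_arm", "body": {
  "segments": {"moves":[[0,0,-0.06,0,0,0],[0,0,-0.06,0,0,0],[0,0,0,0,0,0.187],[0,0,0,0,0,0.187],[0,0,0,0,0,0.187],[0,0,0,0,0,0.187],[0,0,0,0,0,0.187],[0,0,0,0,0,0]]}
}}

```text
t: 15.62
eef_pos: [0.4759, -0.2723, 0.191]
tcp_rot: [-3.113, 0.42, 0.002]
contact_force: [-0.6, 0.3, -2.9]
grip_width: 0.0168
grasp_force: 60.1
```

```bash
python3 -c "
from h import *
s=arm.observe();M=R.from_rotvec(s['tcp_rot']).as_matrix();print(s['eef_pos'],np.arctan2(M[1,1],M[0,1]),M[:,2],mv([.5355,-.0483,.192]).round(4))"
```

```text
[ 0.4758778  -0.27226862  0.19103189] -1.8392767378950228 [-1.09387809e-03  6.28243967e-04 -9.99999204e-01] [-0.0019 -0.2318 -0.0009]
```

>>> {"method": "jog_arm", "body": {
  "segments": {"moves":[[0,-0.058,0,0,0,0],[0,-0.058,0,0,0,0],[0,-0.058,0,0,0,0],[-0.0019,-0.0578,0,0,0,0],[0,0,0,0,0,0],[0,0,0.025,0,0,0],[0,0,0,0,0,0],[0,0,0,0,0,0]]}
}}

```text
t: 16.62
eef_pos: [0.5365, -0.0493, 0.1669]
tcp_rot: [3.113, -0.422, -0.0]
contact_force: [0.0, 0.7, -3.4]
grip_width: 0.0174
grasp_force: 60.7
```

Run:
```python
from h import *
p,d=optics.snapshot("scene");C=cloud("scene",d);s=arm.observe();E=s["eef_pos"];print(E.round(4))
cv2.imwrite("pics/c.png",cv2.resize(p[170:290,260:380],(600,600),interpolation=0))
g=np.hypot(C[...,0]-.5355,C[...,1]+.0483)<.04
for a,b in((.085,.092),(.095,.1),(.102,.11),(.113,.12),(.125,.13),(.13,.14),(.145,.152),(.153,.16),(.16,.165)):
    q=C[g&(C[...,2]>a)&(C[...,2]<b)]
    if len(q)>3:
        A=np.c_[2*q[:,:2],np.ones(len(q))];x=np.linalg.lstsq(A,(q[:,:2]**2).sum(1),rcond=None)[0]
        print(a,b,len(q),q.mean(0).round(4),"circle",x[:2].round(4),np.sqrt(abs(x[2]+x[0]**2+x[1]**2)).round(4))
```

```text
[ 0.5368 -0.0493  0.1672]
0.102 0.11 7 [ 0.539  -0.0414  0.1076] circle [ 0.5377 -0.0457] 0.0069
0.113 0.12 18 [ 0.5386 -0.0441  0.1168] circle [ 0.5357 -0.05  ] 0.0116
0.125 0.13 13 [ 0.5423 -0.0444  0.1272] circle [ 0.5409 -0.046 ] 0.0073
0.13 0.14 12 [ 0.5397 -0.0429  0.1329] circle [ 0.5376 -0.0464] 0.0072
0.153 0.16 93 [ 0.5406 -0.0373  0.1577] circle [ 0.5369 -0.0464] 0.0191
0.16 0.165 32 [ 0.5413 -0.0413  0.1618] circle [ 0.5365 -0.0476] 0.0193
```

View pics/c.png

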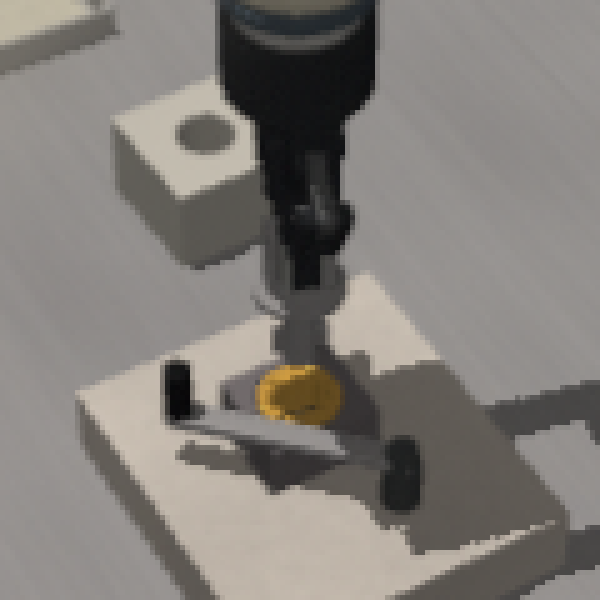

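The spindle hangs upright and centred above the hub's bore, and the lever is shut. Lowering it now.

>>> {"method": "jog_arm", "body": {
  "segments": {"moves":[[0,0,0.015,0,0,0],[0,0,0.012,0,0,0],[0,0,0.005,0,0,0],[0,0,0.003,0,0,0],[0,0,0,0,0,0]]}
}}

```text
t: 17.3
eef_pos: [0.5365, -0.0487, 0.1314]
tcp_rot: [3.113, -0.423, -0.0]
contact_force: [0.7, 0.2, -3.2]
grip_width: 0.0174
grasp_force: 60.9
```

>>> {"method": "jog_arm", "body": {
  "segments": {"moves":[[0,0,0.003,0,0,0],[0,0,0.003,0,0,0],[0,0,0,0,0,0]]}
}}

```text
t: 17.68
eef_pos: [0.5363, -0.0486, 0.1253]
tcp_rot: [3.113, -0.423, -0.001]
contact_force: [-0.8, -0.8, -3.6]
grip_width: 0.017
grasp_force: 60.9
```

>>> {"method": "jog_arm", "body": {
  "segments": {"moves":[[0,0,0.002,0,0,0],[0,0,0.002,0,0,0],[0,0,0,0,0,0]]}
}}

```text
t: 18.05
eef_pos: [0.5363, -0.0487, 0.1213]
tcp_rot: [3.113, -0.423, -0.001]
contact_force: [0.3, 0.3, -3.5]
grip_width: 0.0171
grasp_force: 60.9
```

>>> {"method": "jog_arm", "body": {
  "segments": {"moves":[[0,0,0.002,0,0,0],[0,0,0.002,0,0,0],[0,0,0,0,0,0]]}
}}

```text
t: 18.42
eef_pos: [0.5363, -0.0487, 0.1173]
tcp_rot: [3.113, -0.423, -0.001]
contact_force: [-0.0, -0.9, -3.4]
grip_width: 0.0173
grasp_force: 60.9
```

The keys entered without contact. Continuing down until the hub spring is felt.

>>> {"method": "jog_arm", "body": {
  "segments": {"moves":[[0,0,0.003,0,0,0],[0,0,0.003,0,0,0],[0,0,0,0,0,0]]}
}}

```text
t: 18.8
eef_pos: [0.5362, -0.0487, 0.1112]
tcp_rot: [3.113, -0.423, -0.001]
contact_force: [0.8, -0.9, -2.8]
grip_width: 0.0175
grasp_force: 60.9
```

>>> {"method": "jog_arm", "body": {
  "segments": {"moves":[[0,0,0.002,0,0,0],[0,0,0.002,0,0,0],[0,0,0,0,0,0]]}
}}

```text
t: 19.18
eef_pos: [0.5367, -0.0487, 0.1077]
tcp_rot: [-3.113, 0.423, -0.001]
contact_force: [-0.6, -1.1, 1.7]
grip_width: 0.0172
grasp_force: 61.4
```

>>> {"method": "jog_arm", "body": {
  "segments": {"moves":[[0,0,0.002,0,0,0],[0,0,0.001,0,0,0],[0,0,0,0,0,0],[0,0,0,0,0,0]]}
}}

```text
t: 19.68
eef_pos: [0.5366, -0.0487, 0.1046]
tcp_rot: [3.113, -0.423, 0.001]
contact_force: [-1.6, -0.2, 3.2]
grip_width: 0.0172
grasp_force: 61.7
```

>>> {"method": "jog_arm", "body": {
  "segments": {"moves":[[0,0,0.002,0,0,0],[0,0,0.0017,0,0,0],[0,0,0,0,0,0],[0,0,0,0,0,0],[0,0,0,0,0,0]]}
}}

```text
t: 20.3
eef_pos: [0.5366, -0.0487, 0.1009]
tcp_rot: [-3.113, 0.423, -0.001]
contact_force: [-1.6, -0.5, 5.9]
grip_width: 0.0172
grasp_force: 61.9
```

Run:
```python
from h import *
p,d=optics.snapshot("scene");C=cloud("scene",d)
cv2.imwrite("pics/d.png",cv2.resize(p[170:290,260:380],(480,480),interpolation=0))
q=C[(np.hypot(C[...,0]-.6011,C[...,1]+.0637)<.03)&(C[...,2]>.104)&(C[...,2]<.12)];print("handle",np.median(q,0))
print(np.mean([arm.observe()["contact_force"] for _ in range(5)],0),arm.observe()["eef_pos"])
```

```text
handle [ 0.602289   -0.06074663  0.11125783]
[-1.32035283  0.12374911  5.75058906] [ 0.53666582 -0.04872229  0.10095236]
```

View pics/d.png

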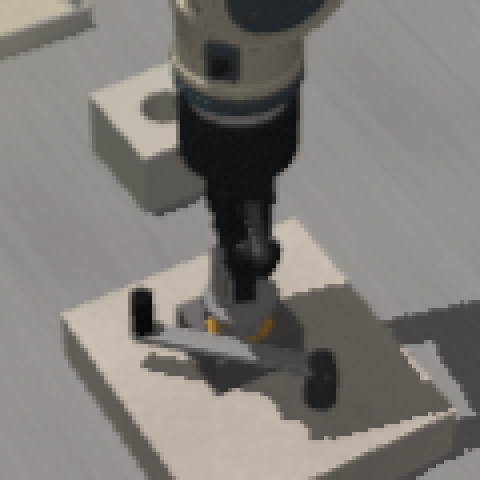

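The spindle's collar sits just above the hub and the lever is shut. The spring force, about 9.2 N net, means the hub is pressed roughly 8 mm. Handing in.

```bash
python3 -c "
from workcell import arm, optics
print(arm.finish_job())"
```

```text
the job is handed in; nothing more can be done
None
```

I handed the job in with the cartridge seated, the lever shut (about 0.02 rad), and the spindle keyed home and still gripped, holding the hub about 8 of 10 mm down by spring force; no verdict came back.

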